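# Finish packing the bone instrument tray

### The arm

A 7-joint arm with a two-finger parallel gripper is mounted at the origin on a cart in front of the work surface, level with it; the furniture and walls round the work are solid. World frame = base frame: x ahead of the robot, y to its left, z up, the work surface at z = 0. Lengths are in m, angles in rad, forces in N, time in s.
With the tool pointing down it reaches from about 0.425 to 0.925 m from the base axis. Payload 6.8 kg.
Tool frame: the origin (TCP) lies at the very end of the fingers, on their centre line; the grasp point (between the pads) lies 19 mm behind it; z points along the fingers, y is the line along which they close (so a half turn about z gives the same grasp; the last joint's range is limited). The gripper opens to 85 mm and grips with 20 to 120 N. Pads are 22 mm wide; open, the fingers measure 114 mm over their backs; the gripper's body (76 mm by 85 mm) begins 54 mm behind the grasp point. The pads swing forward as they close: fully open they stand 13 mm farther back than shut.
Start: joints at [-1.359, 0.477, 0.022, 1.555, -0.011, 1.109, -0.083], TCP at [0.212, 0.641, 0.231] pointing down, gripper open.
Joint ranges: [-2.96, 2.96], [-0.34, 2.1], [-1.41, 1.46], [0.24, 2.44], [-1.37, 4.51], [0.17, 1.92], [-2.96, 2.96]. Speed limits (rad/s): [2.39, 2.39, 3.14, 3.14, 3.14, 3.14, 3.14].

### API

Orientations are given as a unit quaternion [w, x, y, z].
In Python, from station import * gives the robot as it stands.
- The arm moves only by the tool jog_arm, never from a script. Its argument "moves" is one flat list of numbers, 7 for each row, row after row: the shift along the tool's x, y, z normalised to -1 to 1, where 1 is 20 mm, then the turn, a rotation vector about the tool's x, y, z normalised to -1 to 1, where 1 is 4 degrees, then the opening, from 0 (shut) to 1 (fully open). In form: [x, y, z, rx, ry, rz, claw, x, y, z, rx, ry, rz, claw, ...]. A call has exactly 8 rows; each row shifts and turns the commanded pose from where the row before left it, along the tool's axes as they then stand; what a row does not reach is not made up. A row lasts 1/12 s, in which the tool goes at most 41.7 mm and 7.16 degrees, less where a joint would pass 70% of its speed; a pose out of reach is approached as far as the arm can. A call with a number of a shift or a turn outside -1 to 1 is refused whole. A call with a gripper value outside its range is refused whole. The fingers move at their own pace and stop on an object; "grip_force" is the grip in N (left out, the last holds). Time passes only in rows, so rows that do not move let the fingers close, or fill a call up. It gives the time, the measured TCP pose, the force, the opening and the grip force at its end, in the units of the state.
- get_obs(): the state, without advancing time (a new reading comes with each control period).
- read_camera(name): name is "scene" or "top" or "wrist"; returns a dict with "color" (480x640x3 uint8, blue, green, red), "fx", "fy", "cx", "cy" (pixels), "rvec" (rotation vector, rad) and "tvec" (3), from world to camera coordinates, as OpenCV has them. Camera axes: x right, y down, z forward; pixel columns grow to the right and rows downward; lengths in m; the calibration is good to about 2 mm. A picture is of the moment at which its call begins. There is no depth.
- hand_in(): hands the job in; it is judged then, once.
The state is a dict: "t": time; "q": joint angles; "joint_vel": joint speeds; "joint_torque": joint torques, N m; "eef_pos": TCP position; "tool_rot": TCP orientation; "contact_force": force on the tool from outside, world axes, zero at the start; "torque": the same for the moment, N m; "gripper_width": opening from 0.0 (shut) to 1.0 (fully open); "grasp_force": force on a finger pad.
Only numpy, scipy, OpenCV 4.12 (cv2) and the standard library are available. Lean on these libraries where they do the work, as an engineer would, in place of code of your own. Each camera call takes 0.05 s, during which the arm holds its last target. There are 200 camera calls.

### The job

Finish packing the bone tray: somebody's skin marker lies in its middle lane, so take it out and put it in the steel bowl to the right of the tray. Lay the three loose instruments in the lanes, one to a lane and resting in the notches of both bars about midway along: the osteotome between the bone nipper and the rake, the curette in the outer lane next to the nipper, the trocar in the outer lane next to the rake, with the osteotome's blade and the trocar's point away from the robot. Set them down gently, do not drop them, and leave the nipper and the rake lying as they are.

Things in the scene. Friction and masses are not known exactly. Their poses are not given: they have to be found in the camera images.
- tray: Perforated steel tray, fixed, 216 (x) by 264 mm (y), rim top z = 14. Two black notched bars along y, 8 mm thick, at x = 0 and -100; teeth at y = +-24, +-72, +-120 (7 mm wide, tops z = 36) form 5 lanes along x, centres y = 96, 48, 0, -48, -96, notch floors z = 20. Origin: underside, below the middle of the far bar; x away from robot, y left. Midway is x = -50.
- bone_nipper: Bone nipper (rongeur), steel, two bowed handles and narrow jaws, 40 x 171 x 15 mm, lying in the tray's second lane from the left or from the right (varies). Origin: centre of its underside; +y towards the jaws, which point away from the robot. Held fast in its lane (does not move). At the tray's middle it is 21 mm wide.
- rake: Rake retractor, steel, slim 7 mm shaft, four upturned prongs at one end and an oval finger ring at the other, 30 x 185 x 16 mm, lying in the tray's other second lane (across from the nipper). Origin: centre of its underside; +y towards the prongs, which point away from the robot. Loose (50 g); must stay as it lies.
- marker: Skin marker: straight blue pen, 133 mm long, 11 mm wide, 10 mm high, lying in the tray's middle lane between nipper and rake, underside at notch floor height. Origin: middle of its underside; its length along y. Light, 14 g. Grip across its middle.
- osteotome: Osteotome (flat bone chisel), plain straight steel, 15 x 191 x 10 mm, loose on the bench. Origin: centre of its underside; +y towards the thin blade end, -y the thicker handle end. Starts with the blade roughly away from the robot. Grip across it near the origin, about 13 mm wide there.
- curette: Curette: very slim double-ended steel instrument with a knurled middle, 9 x 181 x 8 mm, loose on the bench. Origin: centre of its underside; its length along y. Either end may point away from the robot. Grip across its middle, 9 mm wide.
- trocar: Trocar: fat turned steel handle and a thin pointed shaft, 184 mm long, handle 27 mm across, loose on the bench. Origin: on the bench below its middle, axis 13.5 mm above; +y towards the HANDLE end, -y towards the point. Grip across it 20 mm from the origin towards +y, about 25 mm wide there (balance point). In the tray its point dips by up to 0.1 rad.
- bowl: The large round steel bowl standing on the bench to the right of the tray, near the front edge (other bowls stand far behind). Fixed. 148 mm across the rim, 67 mm high, hollow, floor 82 mm across. Origin: centre of its underside.

How it is judged:
By the outcome, as a careful person would: the job done as asked, in the order asked, and still so for the second after the job is handed in, with the robot touching nothing.
It also fails if it takes over 99 s, if anything falls off the work surface, if the arm or the gripper's body presses on something with over 40 N, if the wrist force passes 120 N, or if a joint passes its speed limit or range.

## Working session

There is one attempt and no reset: what is moved stays moved. The work goes in short steps, Python scripts to look and compute and a tool call to move; the robot and the scene stay as the last step left them, time stands still between calls to the robot, and variables do not carry over. Pictures are saved under pics/ and viewed, at most 14 in all, crops included, and the job is handed in when it is done.

Besides the shell and the picture viewer there is one more tool, called as name(argument=value, ...) on one line, values as JSON. jog_arm: Moves the arm, as the interface text tells. Scaled input: -1 to 1 covers 20 mm each way for a shift and 4 degrees each way for a turn. Its arguments: {"type":"object","properties":{"moves":{"type":"array"},"grip_force":{"type":"number"}},"required":["moves"]}

```bash
mkdir -p pics; ls; python3 - <<'E'
from station import *
import cv2
for n in("scene","top"):
    c=read_camera(n); cv2.imwrite(f"pics/{n}0.png",c["color"]); print(n,c["fx"],c["fy"],c["cx"],c["cy"],c["rvec"],c["tvec"])
o=get_obs();print(o)
E
```

```text
pics
scene 604.5455320538363 604.5455320538363 323.18970464582765 240.83187172104456 [ 1.85703831 -0.9491645   0.5886903 ] [-0.20328168  0.23228284  1.06989537]
top 470.8018791579441 470.8018791579441 323.0015819515329 239.1832415769421 [ 2.22722992 -2.16080215  0.09176471] [0.05832226 0.48872297 1.02038361]
{'t': 0.1, 'q': array([-1.35907988,  0.47770442,  0.02230577,  1.55633121, -0.0115382 ,
        1.10930201, -0.08310911]), 'joint_vel': array([ 1.32451344e-03, -1.73574950e-03, -6.40661849e-04, -3.56282549e-03,
       -3.80210842e-05,  1.51675416e-03, -5.45800780e-04]), 'joint_torque': array([ 4.28233398e-03, -5.97763145e+01,  1.61338817e+00, -2.81953901e+01,
        1.27919280e-02,  5.05331976e-03,  5.94342350e-05]), 'eef_pos': array([0.21202674, 0.64028133, 0.23043996]), 'tool_rot': array([-9.62131964e-05,  1.59214291e-01,  9.87243716e-01, -8.03567541e-04]), 'contact_force': array([ 0.03668413,  0.09333116, -0.42081009]), 'torque': array([ 0.0219565 , -0.02046537, -0.00238906]), 'grasp_force': 0.0, 'gripper_width': 0.9953655593866115}
```

View pics/top0.png

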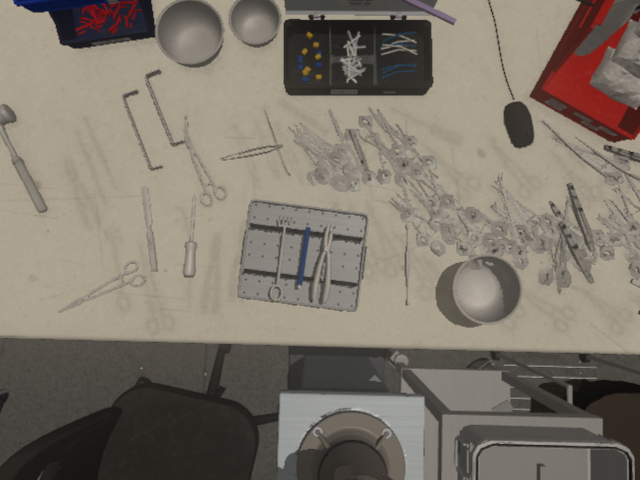

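View pics/scene0.png

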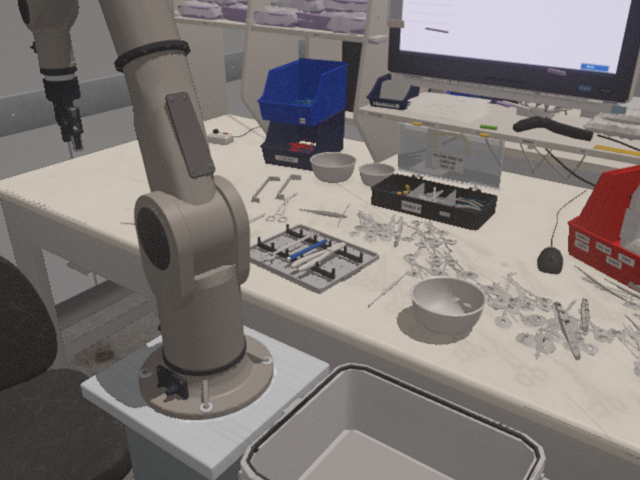

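The top view shows the tray around (303,256). The rake is at (281,255), the marker at (303,257) and the nipper at (322,265). The osteotome is at (150,230), the trocar at (190,240), the curette at (407,265) and the bowl at (487,290). Next I'll measure.

```bash
cat > h.py <<'E'
import cv2, numpy as np
from station import *
from scipy.spatial.transform import Rotation as R
def cam(n):
    c=read_camera(n); c["R"]=cv2.Rodrigues(np.array(c["rvec"],float))[0]; c["t"]=np.array(c["tvec"],float); return c
def ray(c,uv,z):
    uv=np.atleast_2d(np.asarray(uv,float)); d=np.c_[(uv[:,0]-c["cx"])/c["fx"],(uv[:,1]-c["cy"])/c["fy"],np.ones(len(uv))]@c["R"]
    o=-c["R"].T@c["t"]; return o+d*((z-o[2])/d[:,2])[:,None]
def proj(c,P):
    p=np.atleast_2d(P)@c["R"].T+c["t"]; return np.c_[p[:,0]/p[:,2]*c["fx"]+c["cx"],p[:,1]/p[:,2]*c["fy"]+c["cy"]]
E
python3 - <<'E'
from h import *
c=cam("top"); im=c["color"]
print("cam",-c["R"].T@c["t"], proj(c,[[0,0,0],[.212,.64,.23],[.6,0,0]]))
a=cv2.resize(im[180:330,110:260],None,fx=4,fy=4,interpolation=cv2.INTER_CUBIC)
cv2.imwrite("pics/a.png",a)
b=cv2.resize(im[190:330,230:430],None,fx=4,fy=4,interpolation=cv2.INTER_CUBIC)
cv2.imwrite("pics/b.png",b)
E
```

```text
cam [0.41605206 0.08816075 1.05002986] [[349.91129365 464.6785266 ]
 [-14.79563671 382.32656203]
 [356.77978399 190.55714376]]
```

View pics/a.png

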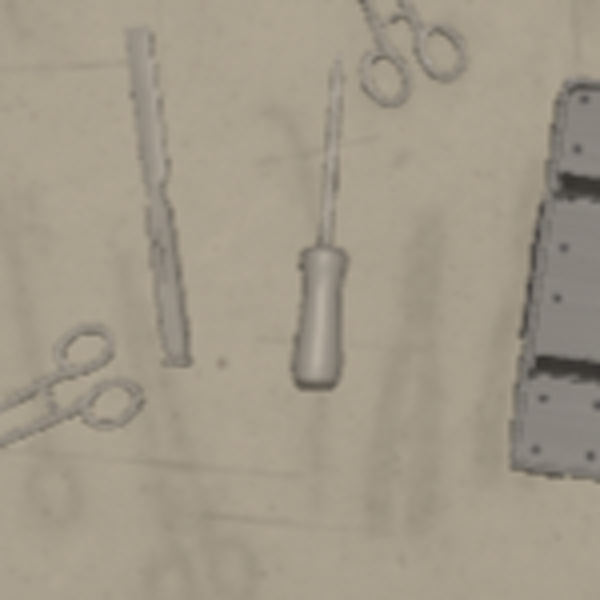

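View pics/b.png

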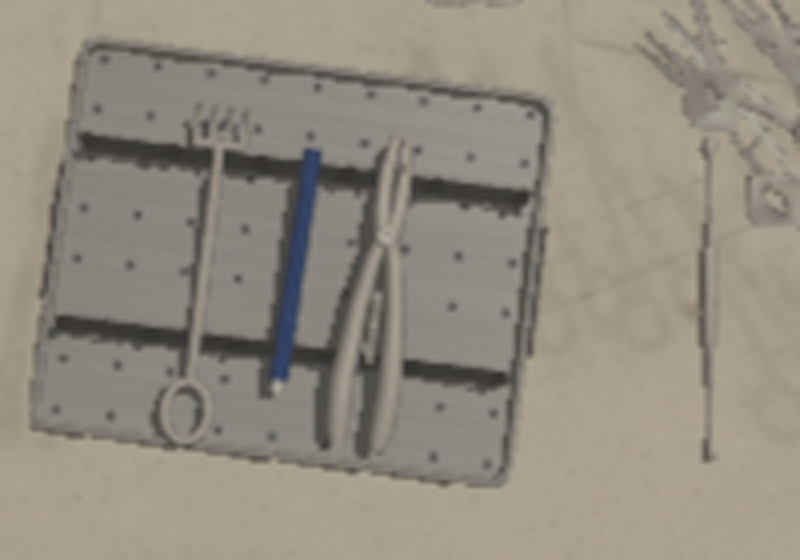

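The left crop shows the osteotome from blade (140,30) to handle end (177,363), and the trocar from point (337,65) to handle end (318,388). The right crop shows the tray corners at (90,42), (550,98), (502,485) and (33,430). The marker runs (313,150)–(276,393) and the curette (706,135)–(708,460).

```bash
python3 - <<'E'
from h import *
np.set_printoptions(precision=4,suppress=True)
c=cam("top"); im=c["color"]
A=lambda p:(np.array(p)+.5)/4-.5+[110,180]
B=lambda p:(np.array(p)+.5)/4-.5+[230,190]
def seg(n,P,z):
    w=ray(c,P,z); d=w[0]-w[1]; print(n,"mid",w.mean(0)[:2],"len",np.linalg.norm(d),"yaw",np.degrees(np.arctan2(d[1],d[0])))
    return w
seg("osteo",A([[140,28],[177,366]]),.005); seg("troc",A([[337,62],[318,388]]),.0135); seg("cur",B([[706,137],[708,460]]),.004); seg("marker",B([[313,150],[276,395]]),.025)
hsv=cv2.cvtColor(im,cv2.COLOR_BGR2HSV)
m=cv2.inRange(hsv,(100,120,40),(130,255,255)); m[:, :280]=0;m[:,330:]=0;m[:200]=0;m[310:]=0
(r)=cv2.minAreaRect(np.argwhere(m)[:,::-1].astype(np.float32)); print("marker rect",r); print(ray(c,[r[0]],.025))
# tray mask: bluish gray vs yellowish bench
q=im.astype(int); sat=(q[...,2]-q[...,0]); t=((sat<14)).astype(np.uint8)*255; t=cv2.morphologyEx(t,cv2.MORPH_CLOSE,np.ones((5,5)))
t=cv2.morphologyEx(t,cv2.MORPH_OPEN,np.ones((9,9)))
cs=[k for k in cv2.findContours(t,0,2)[0] if cv2.pointPolygonTest(k,(290.,250.),False)>=0]
for k in cs:
    r=cv2.minAreaRect(k);bx=cv2.boxPoints(r);print("tray",r);w=ray(c,bx,.010);print(w, np.linalg.norm(np.diff(w,axis=0),axis=1))
w=ray(c,B([[90,42],[550,98],[502,485],[33,430]]),.012); print("tray hand",w,np.linalg.norm(np.diff(w,axis=0),axis=1),w.mean(0))
# bowl rim: bench-vs-gray circle
g=cv2.medianBlur(im[:,:,1],3)
h=cv2.HoughCircles(g[240:340,430:540],cv2.HOUGH_GRADIENT,1,50,param1=80,param2=15,minRadius=28,maxRadius=42)
if h is not None:
    for k in h[0][:3]:
        ctr=ray(c,[[k[0]+430,k[1]+240]],.067)[0]; e=ray(c,[[k[0]+430+k[2],k[1]+240]],.067)[0]; print("bowl",k,ctr,np.linalg.norm(e-ctr))
E
```

```text
osteo mid [0.499  0.4584] len 0.1894895888139508 yaw 9.293780357581893
troc mid [0.4858 0.3622] len 0.17977306515334374 yaw -0.532425243328206
cur mid [ 0.4379 -0.1142] len 0.1795026776850155 yaw 1.3693286941621483
marker mid [0.4446 0.1149] len 0.13464493175192718 yaw -6.724291226889124
marker rect ((303.6727600097656, 255.52540588378906), (2.4152002334594727, 55.72419738769531), 8.365885734558105)
[[0.4492 0.1142 0.025 ]]
tray ((303.0769348144531, 255.3846435546875), (122.79438018798828, 98.9797134399414), 7.125016689300537)
[[ 0.3547  0.2596  0.01  ]
 [ 0.5722  0.2416  0.01  ]
 [ 0.5468 -0.0302  0.01  ]
 [ 0.3292 -0.0082  0.01  ]] [0.2182 0.273  0.2187]
tray hand [[ 0.5689  0.2327  0.012 ]
 [ 0.5458 -0.0233  0.012 ]
 [ 0.3319 -0.002   0.012 ]
 [ 0.3544  0.2552  0.012 ]] [0.257  0.215  0.2582] [0.4503 0.1157 0.012 ]
bowl [37.5 53.5 33.3] [ 0.379  -0.2311  0.067 ] 0.06995604069304509
```

```bash
cat >> h.py <<'E'
def plan(x,y,z,yaw,P=None):
    "units to go: shifts in tool axes now (then turn rz)"
    o=get_obs(); w=o["tool_rot"]; r=R.from_quat([w[1],w[2],w[3],w[0]]); M=r.as_matrix()
    d=M.T@(np.array([x,y,z])-o["eef_pos"])/.02
    ty=np.degrees(np.arctan2(M[1,1],M[0,1])); e=(yaw-ty+90)%180-90
    print("t",round(o["t"],2),"pos",np.round(o["eef_pos"],4),"tooly",round(ty,2),"tilt",np.round(M[:2,2],4),"units xyz",np.round(d,2),"rz",round(-e/4,2),"w",round(o["gripper_width"],3),"F",np.round(o["contact_force"],1),"q",np.round(o["q"],2))
E
python3 - <<'E'
from h import *
plan(.449,.1145,.17,84.4)
c=cam("top");B=lambda p:(np.array(p)+.5)/4-.5+[230,190]
print(ray(c,B([[80,140],[528,200],[508,380],[55,322]]),.028))
E
```

```text
t 0.2 pos [0.2121 0.6405 0.2307] tooly 71.68 tilt [-0.0003 -0.0011] units xyz [-19.51 -21.24   3.06] rz -3.18 w 1.0 F [-0.2  0.6 -0.6] q [-1.36  0.48  0.02  1.56 -0.01  1.11 -0.08]
[[ 0.51272118  0.23374956  0.028     ]
 [ 0.48754998 -0.01089638  0.028     ]
 [ 0.3896212  -0.00241972  0.028     ]
 [ 0.41364311  0.2432401   0.028     ]]
```

jog_arm(moves=[-0.8,-0.85,0,0,0,0,0.3,-0.8,-0.85,0,0,0,0,0.3,-0.8,-0.85,0,0,0,0,0.3,-0.8,-0.85,0,0,0,0,0.3,-0.8,-0.85,0,0,0,0,0.3,-0.8,-0.85,0,0,0,0,0.3,-0.8,-0.85,0,0,0,0,0.3,-0.8,-0.85,0,0,0,0,0.3], grip_force=25)

```text
t: 0.92
eef_pos: [0.2913, 0.4703, 0.2313]
tool_rot: [-0.0, 0.159, 0.987, -0.0]
contact_force: [0.5, -0.3, -0.1]
gripper_width: 0.303
grasp_force: 0.0
```

jog_arm(moves=[-0.8,-0.9,0,0,0,0,0.3,-0.8,-0.9,0,0,0,0,0.3,-0.8,-0.9,0,0,0,0,0.3,-0.8,-0.9,0,0,0,0,0.3,-0.8,-0.9,0,0,0,0,0.3,-0.8,-0.9,0,0,0,0,0.3,-0.8,-0.9,0,0,0,0,0.3,-0.8,-0.9,0,0,0,0,0.3])

```text
t: 1.58
eef_pos: [0.3675, 0.2933, 0.2314]
tool_rot: [0.0, 0.159, 0.987, 0.0]
contact_force: [0.7, 0.1, -0.1]
gripper_width: 0.297
grasp_force: 0.0
```

jog_arm(moves=[-0.8,-0.9,0,0,0,0,0.3,-0.8,-0.9,0,0,0,0,0.3,-0.8,-0.9,0,0,0,0,0.3,-0.8,-0.9,0,0,0,0,0.3,-0.8,-0.9,0,0,0,0,0.3,-0.8,-0.9,0,0,0,0,0.3,0,0,0.2,0,0,-0.8,0.3,0,0,0.2,0,0,-0.8,0.3])

```text
t: 2.25
eef_pos: [0.4251, 0.1602, 0.2235]
tool_rot: [0.0, 0.104, 0.995, 0.0]
contact_force: [0.9, -0.6, -0.1]
gripper_width: 0.299
grasp_force: 0.0
```

```bash
python3 - <<'E'
from h import *
plan(.449,.1145,.17,84.4)
c=cam("wrist"); cv2.imwrite("pics/w1.png",c["color"]); print(proj(c,[.449,.1145,.03]),-c["R"].T@c["t"])
E
```

```text
t 2.25 pos [0.4251 0.1602 0.2235] tooly 78.02 tilt [0.0008 0.0004] units xyz [-1.64 -1.99  2.68] rz -1.59 w 0.299 F [ 0.9 -0.6 -0.1] q [-0.75  0.11  0.27  2.08 -0.04  0.95  0.91]
[[280.00893423 245.76955147]] [0.3525811  0.1770765  0.36536296]
```

View pics/w1.png

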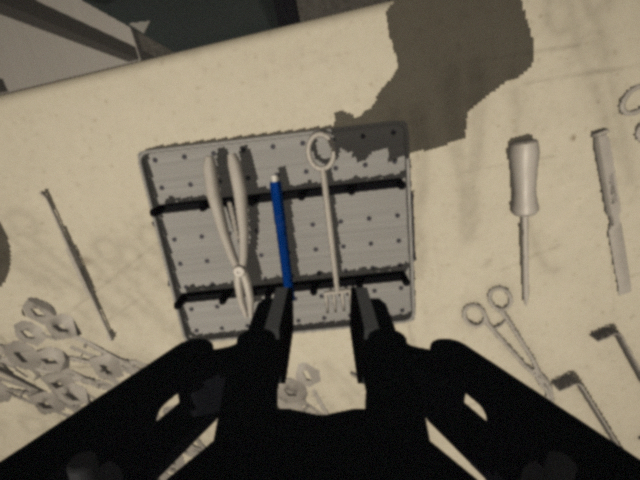

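The wrist view shows the marker at (275,178)–(289,288) and the curette at (46,191)–(112,337). The trocar runs (525,139)–(526,302) and the osteotome (600,131)–(625,291). The bars run (154,211)–(405,184) and (180,302)–(405,277). I'll use these to cross-check the top view.

```bash
python3 - <<'E'
from h import *
np.set_printoptions(precision=4,suppress=True)
c=cam("wrist")
def seg(n,P,z):
    w=ray(c,P,z); d=w[1]-w[0]; print(n,"mid",w.mean(0)[:2],"len",np.linalg.norm(d),"yaw",np.degrees(np.arctan2(d[1],d[0])))
seg("osteo",[[600,130],[626,293]],.005); seg("troc",[[525,138],[526,303]],.0135); seg("cur",[[45,190],[113,339]],.004); seg("marker",[[275,176],[290,290]],.025)
w=ray(c,[[154,211],[405,184],[405,277],[180,302]],.030);print(w,w.mean(0))
m=cv2.inRange(cv2.cvtColor(c["color"],cv2.COLOR_BGR2HSV),(100,120,40),(130,255,255))
r=cv2.minAreaRect(np.argwhere(m)[:,::-1].astype(np.float32));print(r,ray(c,[r[0]],.025))
plan(.447,.1145,.17,84.3)
E
```

```text
osteo mid [0.4952 0.46  ] len 0.18685046737279662 yaw 9.873417165269192
troc mid [0.4833 0.3647] len 0.1770216722124736 yaw -1.8698777556053692
cur mid [ 0.4376 -0.1098] len 0.1790696686717687 yaw 1.2305911690323181
marker mid [0.4397 0.1196] len 0.11936542649686939 yaw -6.268076583685644
[[ 0.3888  0.004   0.03  ]
 [ 0.4122  0.2457  0.03  ]
 [ 0.5066  0.2328  0.03  ]
 [ 0.4869 -0.0021  0.03  ]] [0.4486 0.1201 0.03  ]
((280.8558654785156, 235.4192352294922), (104.67366027832031, 11.894733428955078), 82.40535736083984) [[0.4389 0.1177 0.025 ]]
t 2.35 pos [0.4241 0.1613 0.2229] tooly 78.06 tilt [-0.0008 -0.0004] units xyz [-1.61 -2.05  2.64] rz -1.56 w 0.299 F [-0.3 -0.3  0.4] q [-0.75  0.11  0.27  2.09 -0.04  0.95  0.9 ]
```

jog_arm(moves=[-0.55,-0.65,1,0,0,0,0.3,-0.55,-0.65,1,0,0,0,0.3,-0.55,-0.65,1,0,0,0,0.3,0,0,1,0,0,-0.75,0.3,0,0,1,0,0,-0.8,0.3,0,0,1,0,0,0,0.3,0,0,1,0,0,0,0.3,0,0,0.5,0,0,0,0.3])

```text
t: 3.02
eef_pos: [0.4476, 0.1169, 0.0716]
tool_rot: [-0.001, 0.05, 0.999, -0.001]
contact_force: [-0.5, -0.4, 0.0]
gripper_width: 0.297
grasp_force: 0.0
```

```bash
python3 - <<'E'
from h import *
read_camera("wrist")
c=cam("wrist"); cv2.imwrite("pics/w2.png",c["color"]); 
o=get_obs(); print(proj(c,o["eef_pos"]))
plan(.447,.1165,.01,84.3)
E
```

```text
[[318.05066689 309.67032715]]
t 3.12 pos [0.4475 0.1167 0.0721] tooly 84.25 tilt [-0.003  -0.0013] units xyz [ 0.02 -0.01  3.11] rz -0.01 w 0.3 F [-0.6  0.5  0.5] q [-0.59  0.38  0.24  2.19 -0.16  0.59  1.24]
```

View pics/w2.png

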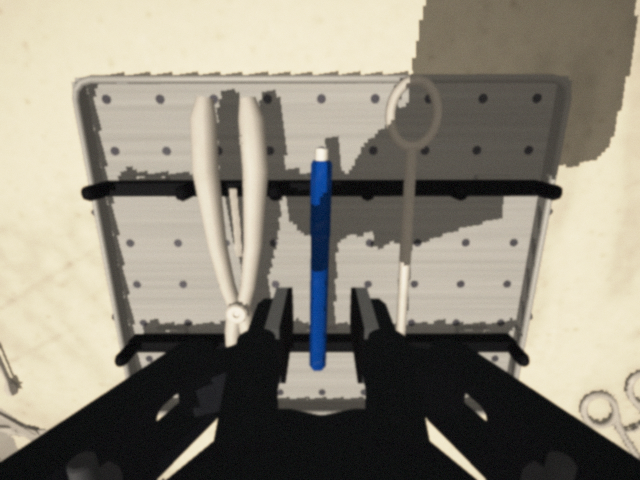

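The marker is at column 319, between fingers centred at about 321, and the bars are level with centres at column 322. The gripper is well aligned, so I'll measure the tray from this view, then descend and grip.

```bash
python3 - <<'E'
from h import *
c=cam("wrist")
w=ray(c,[[83,190],[561,190],[527,350],[116,350]],.030);print(w,w.mean(0))
print(ray(c,[[321,148],[318,370]],.025))
E
```

```text
[[ 0.38921289 -0.00164545  0.03      ]
 [ 0.41429145  0.24761347  0.03      ]
 [ 0.51002196  0.23627748  0.03      ]
 [ 0.48547932 -0.01015589  0.03      ]] [0.4497514 0.1180224 0.03     ]
[[0.38068574 0.12473918 0.025     ]
 [0.5153433  0.10922686 0.025     ]]
```

jog_arm(moves=[0,0,0.6,0,0,0,0.3,0,0,0.6,0,0,0,0.3,0,0,0.6,0,0,0,0.3,0,0,0.6,0,0,0,0.3,0,0,0.4,0,0,0,0.3,0,0,0.2,0,0,0,0.3,0,0,0,0,0,0,0.3,0,0,0,0,0,0,0.3])

```text
t: 3.83
eef_pos: [0.4491, 0.117, 0.0139]
tool_rot: [0.0, 0.05, 0.999, 0.0]
contact_force: [-0.0, 0.3, -0.2]
gripper_width: 0.297
grasp_force: 0.0
```

jog_arm(moves=[0,0,0,0,0,0,0,0,0,0,0,0,0,0,0,0,0,0,0,0,0,0,0,0,0,0,0,0,0,0,0,0,0,0,0,0,0,0,0,0,0,0,0,0,0,0,0,0,0,0,0,0,0,0,0,0])

```text
t: 4.5
eef_pos: [0.4491, 0.117, 0.0139]
tool_rot: [0.001, 0.05, 0.999, 0.0]
contact_force: [-0.7, -0.4, 7.0]
gripper_width: 0.109
grasp_force: 24.6
```

```bash
python3 - <<'E'
from h import *
plan(.379,-.231,.12,84.3)
E
```

```text
t 4.5 pos [0.4491 0.117  0.0139] tooly 84.27 tilt [0.0011 0.0006] units xyz [  1.75 -17.66  -5.32] rz -0.01 w 0.109 F [-0.7 -0.4  7. ] q [-0.55  0.5   0.19  2.21 -0.21  0.45  1.29]
```

jog_arm(moves=[0,0,-0.5,0,0,0,0,0,0,-1,0,0,0,0,0,0,-1,0,0,0,0,0,0,-1,0,0,0,0,0,0,-1,0,0,0,0,0,0,-1,0,0,0,0,0,-1,-0.5,0,0,0,0,0,-1,0,0,0,0,0])

```text
t: 5.17
eef_pos: [0.4461, 0.0779, 0.1362]
tool_rot: [0.002, 0.049, 0.999, 0.001]
contact_force: [0.6, -0.1, -0.2]
gripper_width: 0.109
grasp_force: 24.6
```

jog_arm(moves=[0,-1,0,0,0,0,0,0,-1,0,0,0,0,0,0,-1,0,0,0,0,0,0,-1,0,0,0,0,0,0,-1,0,0,0,0,0,0,-1,0,0,0,0,0,0,-1,0,0,0,0,0,0,-1,0,0,0,0,0])

```text
t: 5.83
eef_pos: [0.4282, -0.0831, 0.1339]
tool_rot: [0.0, 0.05, 0.999, 0.0]
contact_force: [0.8, 0.3, 0.1]
gripper_width: 0.112
grasp_force: 24.6
```

jog_arm(moves=[0,-1,0,0,0,0,0,0,-1,0,0,0,0,0,0,-1,0,0,0,0,0,0,-1,0,0,0,0,0,0.5,-1,0,0,0,0,0,0.6,-1,0,0,0,0,0,0.6,-1,0,0,0,0,0,0,-0.5,0,0,0,0,0])

```text
t: 6.5
eef_pos: [0.3766, -0.2299, 0.1336]
tool_rot: [-0.001, 0.052, 0.999, 0.0]
contact_force: [0.2, -1.0, -0.7]
gripper_width: 0.111
grasp_force: 24.6
```

```bash
python3 - <<'E'
from h import *
read_camera("wrist");plan(.379,-.231,.06,84.3)
c=cam("wrist"); cv2.imwrite("pics/w3.png",c["color"]); print(proj(c,[.379,-.231,.067]))
E
```

```text
t 6.55 pos [ 0.3779 -0.2311  0.134 ] tooly 84.01 tilt [ 0.0002 -0.0007] units xyz [-0.05  0.01  3.7 ] rz -0.07 w 0.108 F [ 0.5 -1.6 -1.1] q [ 0.    0.25  0.46  2.21 -0.16  0.72  2.05]
[[319.34462598 258.69115698]]
```

View pics/w3.png

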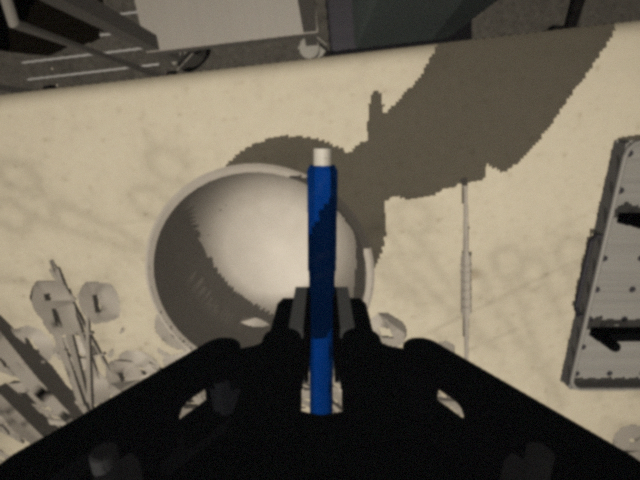

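The bowl rim spans columns 149–373 with its top at row 165, so its centre is near (261,277). My earlier circle fit caught the shadow, so I'll remeasure.

```bash
python3 - <<'E'
from h import *
c=cam("wrist"); r=ray(c,[[149,262],[373,262],[261,277],[261,165]],.067); print(r, np.linalg.norm(r[0]-r[1]),np.linalg.norm(r[2]-r[3]))
c=cam("top"); r=ray(c,[[453,290],[521,290],[487,290],[487,256],[487,324]],.067); print(r)
E
```

```text
[[ 0.37118316 -0.33679113  0.067     ]
 [ 0.38582502 -0.19602544  0.067     ]
 [ 0.38862172 -0.26795643  0.067     ]
 [ 0.31900306 -0.25719455  0.067     ]] 0.1415251288786031 0.0704455590576075
[[ 0.38534992 -0.20059173  0.067     ]
 [ 0.38950241 -0.34348591  0.067     ]
 [ 0.38742368 -0.2719531   0.067     ]
 [ 0.45849065 -0.27152796  0.067     ]
 [ 0.31704909 -0.27237409  0.067     ]]
```

jog_arm(moves=[-0.35,-0.95,0,0,0,0,0,-0.35,-0.95,0,0,0,0,0,0,0,0.8,0,0,0,0,0,0,0.8,0,0,0,0,0,0,0.8,0,0,0,0,0,0,0.6,0,0,0,0,0,0,0.4,0,0,0,0,0,0,0.3,0,0,0,0])

```text
t: 7.37
eef_pos: [0.3904, -0.2661, 0.0586]
tool_rot: [-0.0, 0.049, 0.999, 0.0]
contact_force: [-0.4, -0.4, 0.1]
gripper_width: 0.109
grasp_force: 24.6
```

```bash
python3 - <<'E'
from h import *
read_camera("wrist");plan(.388,-.270,.045,84.3)
c=cam("wrist"); cv2.imwrite("pics/w4.png",c["color"])
E
```

```text
t 7.42 pos [ 0.39   -0.2661  0.058 ] tooly 84.37 tilt [-0.0015  0.001 ] units xyz [ 0.08 -0.21  0.65] rz 0.02 w 0.108 F [-0.6  0.4 -0.5] q [ 0.15  0.44  0.39  2.19 -0.3   0.57  2.23]
```

View pics/w4.png

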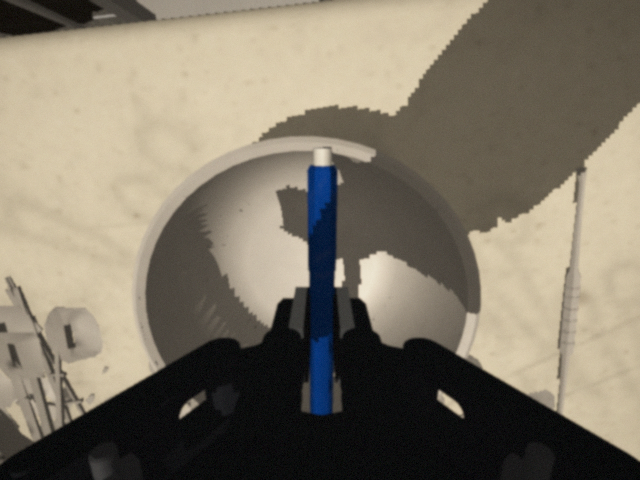

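```bash
python3 - <<'E'
from h import *
c=cam("wrist"); print("rim",ray(c,[[321,138],[321,155],[137,290],[480,290]],.067),"marker near",ray(c,[[321,148],[321,168]],.069),"far",ray(c,[[321,413]],.069))
E
```

```text
rim [[ 0.31776181 -0.25783816  0.067     ]
 [ 0.32377222 -0.25843564  0.067     ]
 [ 0.37042769 -0.3396957   0.067     ]
 [ 0.3844878  -0.1982361   0.067     ]] marker near [[ 0.3212068  -0.25818016  0.069     ]
 [ 0.32830062 -0.25888534  0.069     ]] far [[ 0.43825456 -0.26981563  0.069     ]]
```

jog_arm(moves=[-0.25,-0.2,0,0,0,0,0,0,0,0.2,0,0,0,0,0,0,0.2,0,0,0,0,0,0,0.1,0,0,0,0,0,0,0.1,0,0,0,0,0,0,0.1,0,0,0,0,0,0,0,0,0,0,0,0,0,0,0,0,0,0])

```text
t: 8.18
eef_pos: [0.3943, -0.2717, 0.0451]
tool_rot: [-0.0, 0.05, 0.999, 0.0]
contact_force: [0.1, 0.4, 2.6]
gripper_width: 0.106
grasp_force: 25.3
```

```bash
python3 - <<'E'
from h import *
plan(.388,-.270,.045,84.3)
E
```

```text
t 8.18 pos [ 0.3943 -0.2717  0.0451] tooly 84.27 tilt [-0.0005  0.0002] units xyz [0.32 0.05 0.01] rz -0.01 w 0.106 F [0.1 0.4 2.6] q [ 0.17  0.47  0.37  2.18 -0.32  0.55  2.25]
```

jog_arm(moves=[0,0,0.1,0,0,0,0,0,0,0,0,0,0,0,0,0,0,0,0,0,0.3,0,0,0,0,0,0,0.3,0,0,0,0,0,0,0.3,0,0,0,0,0,0,0.3,0,0,-0.5,0,0,0,0.3,0,0,-1,0,0,0,0.3])

```text
t: 8.85
eef_pos: [0.3931, -0.2709, 0.0725]
tool_rot: [-0.002, 0.05, 0.999, 0.001]
contact_force: [0.9, -0.8, 0.4]
gripper_width: 0.298
grasp_force: 0.0
```

jog_arm(moves=[0,0,-1,0,0,0,0.3,0,0,-1,0,0,0,0.3,0,0,-1,0,0,0,0.3,0,0,-0.5,0,0,0,0.3,0,0.5,0,0,0,0,0.3,0,1,0,0,0,0,0.3,0,1,0,0,0,0,0.3,0,0,0,0,0,0,0.3])

```text
t: 9.52
eef_pos: [0.3992, -0.2174, 0.1421]
tool_rot: [-0.001, 0.048, 0.999, 0.001]
contact_force: [-0.1, -0.8, -0.4]
gripper_width: 0.3
grasp_force: 0.0
```

```bash
python3 - <<'E'
from h import *
read_camera("wrist");plan(.4378,-.112,.10,91.3)
c=cam("wrist"); cv2.imwrite("pics/w5.png",c["color"]); 
m=cv2.inRange(cv2.cvtColor(c["color"],cv2.COLOR_BGR2HSV),(100,120,40),(130,255,255))
r=cv2.minAreaRect(np.argwhere(m)[:,::-1].astype(np.float32));print(r,ray(c,cv2.boxPoints(r),.055))
E
```

```text
t 9.57 pos [ 0.3992 -0.2192  0.1423] tooly 84.5 tilt [-0.0018  0.0017] units xyz [-1.41  5.52  2.12] rz -1.7 w 0.302 F [ 0.3  0.4 -0.4] q [-0.03  0.25  0.46  2.17 -0.16  0.75  2.01]
((242.97344970703125, 245.9298095703125), (179.99803161621094, 14.203962326049805), 89.26547241210938) [[ 0.3334517  -0.26640535  0.055     ]
 [ 0.33420552 -0.25741585  0.055     ]
 [ 0.46286135 -0.27578394  0.055     ]
 [ 0.46199672 -0.28627465  0.055     ]]
```

View pics/w5.png

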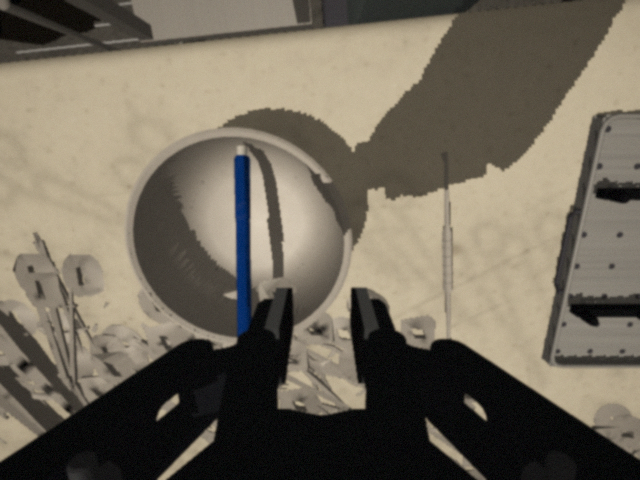

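The marker now lies inside the bowl, at column 243 and rows 147–335, clear of both rims. I'll take the instruments in the listed order, so the osteotome is next.

jog_arm(moves=[-0.2,1,0,0,0,0,0.35,-0.2,1,0,0,0,0,0.35,-0.2,1,0,0,0,0,0.35,-0.2,1,0,0,0,0,0.35,-0.2,1,0,0,0,0,0.35,-0.2,1,0,0,0,0,0.35,-0.2,1,0,0,0,0,0.35,-0.2,1,0,0,0,0,0.35])

```text
t: 10.28
eef_pos: [0.4474, -0.0657, 0.1429]
tool_rot: [-0.0, 0.051, 0.999, -0.0]
contact_force: [0.5, -0.1, -1.4]
gripper_width: 0.35
grasp_force: 0.0
```

jog_arm(moves=[0,1,0,0,0,0,0.35,0,1,0,0,0,0,0.35,0,1,0,0,0,0,0.35,0,1,0,0,0,0,0.35,0,1,0,0,0,0,0.35,0,1,0,0,0,0,0.35,0,1,0,0,0,0,0.35,0,1,0,0,0,0,0.35])

```text
t: 10.95
eef_pos: [0.4633, 0.0934, 0.1428]
tool_rot: [-0.0, 0.051, 0.999, -0.0]
contact_force: [0.2, -0.6, -0.6]
gripper_width: 0.346
grasp_force: 0.0
```

jog_arm(moves=[0,1,0,0,0,0,0.35,0,1,0,0,0,0,0.35,0,1,0,0,0,0,0.35,0,1,0,0,0,0,0.35,0,1,0,0,0,0,0.35,0,1,0,0,0,0,0.35,0,1,0,0,0,0,0.35,0,1,0,0,0,0,0.35])

```text
t: 11.62
eef_pos: [0.4795, 0.2526, 0.1426]
tool_rot: [-0.0, 0.051, 0.999, -0.0]
contact_force: [0.2, -0.7, 0.2]
gripper_width: 0.347
grasp_force: 0.0
```

jog_arm(moves=[0,1,0,0,0,0,0.35,0,1,0,0,0,0,0.35,0,1,0,0,0,0,0.35,0,1,0,0,0,0,0.35,0,1,0,0,0,0,0.35,0,1,0,0,0,0,0.35,0,1,0,0,0,0,0.35,0,1,0,0,0,0,0.35])

```text
t: 12.28
eef_pos: [0.4957, 0.4117, 0.1423]
tool_rot: [-0.0, 0.051, 0.999, -0.001]
contact_force: [0.6, -0.5, -0.7]
gripper_width: 0.35
grasp_force: 0.0
```

jog_arm(moves=[0,1,0,0,0,0,0.35,0,1,0,0,0,0,0.35,0,0.3,0.5,0,0,0,0.35,0,0,0.5,0,0,-0.9,0.35,0,0,0.5,0,0,-1,0.35,0,0,0.5,0,0,-0.9,0.35,0,0,0.5,0,0,-1,0.35,0,0,0,0,0,0,0.35])

```text
t: 12.95
eef_pos: [0.499, 0.4545, 0.0896]
tool_rot: [-0.002, -0.083, 0.997, -0.002]
contact_force: [-0.7, -0.8, -0.7]
gripper_width: 0.348
grasp_force: 0.0
```

```bash
python3 - <<'E'
from h import *
read_camera("wrist");plan(.497,.459,.005,99.6)
c=cam("wrist"); cv2.imwrite("pics/w6.png",c["color"]); print(proj(c,[.497,.459,.005]))
E
```

```text
t 13.0 pos [0.4994 0.4551 0.091 ] tooly 99.33 tilt [-0.0027 -0.0032] units xyz [0.07 0.22 4.3 ] rz -0.07 w 0.347 F [-0.  -0.2 -0.1] q [-0.93  0.63  0.14  1.67 -0.11  0.86  0.99]
[[325.50092254 245.14060989]]
```

View pics/w6.png

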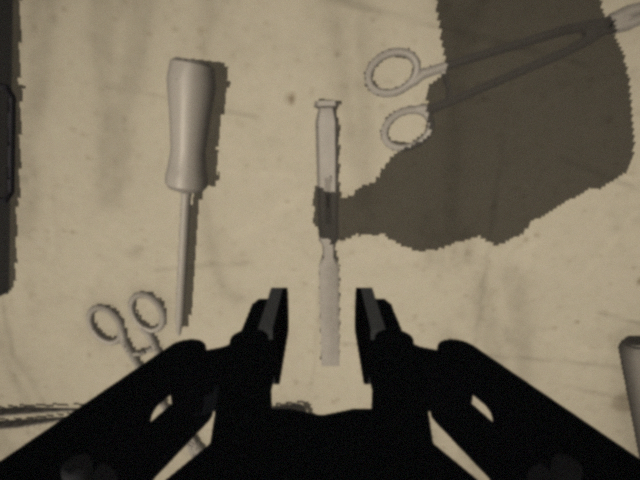

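The osteotome runs (328,102)–(331,365), parallel to fingers centred at about 321. The trocar runs (190,58)–(180,333). I'll refine both positions from this view.

```bash
cat >> h.py <<'E'
def seg(c,n,P,z):
    w=ray(c,P,z); d=w[1]-w[0]; print(n,"mid",w.mean(0).round(4)[:2],"len",np.linalg.norm(d).round(4),"yaw",np.degrees(np.arctan2(d[1],d[0])).round(2)); return w.mean(0)
E
python3 - <<'E'
from h import *
c=cam("wrist"); m=seg(c,"ost",[[328,100],[331,366]],.006); seg(c,"tro",[[190,58],[180,334]],.0135)
plan(m[0],m[1],.004,99.9)
E
```

```text
ost mid [0.4992 0.463 ] len 0.1881 yaw 10.29
tro mid [0.4878 0.3667] len 0.1795 yaw 0.9
t 13.1 pos [0.5002 0.4565 0.0929] tooly 99.31 tilt [-0.0003 -0.0007] units xyz [-0.01  0.33  4.45] rz -0.15 w 0.348 F [-0.2 -0.8  0.5] q [-0.93  0.63  0.14  1.66 -0.11  0.86  0.99]
```

jog_arm(moves=[0,0.28,0.5,0,0,0,0.35,0,0,0.8,0,0,0,0.35,0,0,0.9,0,0,0,0.35,0,0,0.9,0,0,0,0.35,0,0,0.7,0,0,0,0.35,0,0,0.4,0,0,0,0.35,0,0,0.2,0,0,0,0.35,0,0,0,0,0,0,0.35])

```text
t: 13.77
eef_pos: [0.4987, 0.4628, 0.0045]
tool_rot: [-0.0, -0.082, 0.997, -0.0]
contact_force: [-0.1, -0.5, -0.6]
gripper_width: 0.349
grasp_force: 0.0
```

jog_arm(moves=[0,0,0,0,0,0,0,0,0,0,0,0,0,0,0,0,0,0,0,0,0,0,0,0,0,0,0,0,0,0,0,0,0,0,0,0,0,0,0,0,0,0,0,0,0,0,0,0,0,0,0,0,0,0,0,0], grip_force=50)

```text
t: 14.43
eef_pos: [0.5008, 0.4649, 0.0084]
tool_rot: [0.002, -0.083, 0.997, 0.002]
contact_force: [0.1, -0.7, 8.5]
gripper_width: -0.001
grasp_force: 4.3
```

```bash
python3 - <<'E'
from h import *
plan(.450,.1172,.1,84.3)
E
```

```text
t 14.43 pos [0.5008 0.4649 0.0084] tooly 99.47 tilt [0.0038 0.0043] units xyz [  5.34 -16.71  -4.67] rz 3.79 w -0.001 F [ 0.1 -0.7  8.5] q [-0.92  0.74  0.12  1.68 -0.12  0.72  0.99]
```

The fingers closed fully, so the grasp failed. I'll lift a little and look.

jog_arm(moves=[0,0,-1,0,0,0,0,0,0,-1,0,0,0,0,0,0,-1,0,0,0,0.35,0,0,0,0,0,0,0.35,0,0,0,0,0,0,0.35,0,0,0,0,0,0,0.35,0,0,0,0,0,0,0.35,0,0,0,0,0,0,0.35])

```text
t: 15.1
eef_pos: [0.4984, 0.4624, 0.0643]
tool_rot: [-0.001, -0.083, 0.997, -0.001]
contact_force: [-0.8, 0.2, -0.9]
gripper_width: 0.35
grasp_force: 0.0
```

```bash
python3 - <<'E'
from h import *
plan(.499,.463,.005,99.6)
c=cam("wrist"); cv2.imwrite("pics/w7.png",c["color"]); print(proj(c,get_obs()["eef_pos"]))
E
```

```text
t 15.1 pos [0.4984 0.4624 0.0643] tooly 99.48 tilt [-0.0012 -0.0012] units xyz [-0.04  0.03  2.96] rz -0.03 w 0.35 F [-0.8  0.2 -0.9] q [-0.93  0.67  0.13  1.67 -0.11  0.82  0.99]
[[317.83813632 306.7563633 ]]
```

View pics/w7.png

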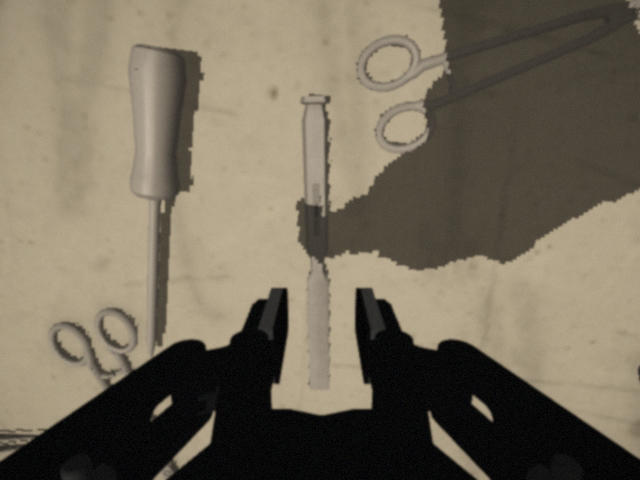

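The osteotome hasn't moved. It is centred at column 317 and its neck is at row 262, so I gripped at the neck and too high. I'll move about 10 mm toward the handle and go down until the fingers feel the bench.

jog_arm(moves=[0.5,-0.1,0.5,0,0,0,0.25,0,0,0.8,0,0,0,0.25,0,0,0.8,0,0,0,0.25,0,0,0.6,0,0,0,0.25,0,0,0.2,0,0,0,0.25,0,0,0.1,0,0,0,0.25,0,0,0,0,0,0,0.25,0,0,0,0,0,0,0.25])

```text
t: 15.82
eef_pos: [0.4899, 0.4596, 0.0059]
tool_rot: [0.0, -0.083, 0.997, 0.0]
contact_force: [-0.3, 0.3, 0.3]
gripper_width: 0.248
grasp_force: 0.0
```

```bash
cat >> h.py <<'E'
def avg(n=6):
    P=[];F=[]
    for i in range(n):
        read_camera("wrist"); o=get_obs(); P.append(o["eef_pos"]);F.append(o["contact_force"])
    print("avg",np.mean(P,0).round(4),np.std(P,0).round(4),np.mean(F,0).round(1),"w",o["gripper_width"])
E
python3 - <<'E'
from h import *
avg(8)
E
```

```text
avg [0.4897 0.4597 0.006 ] [0.0002 0.0001 0.0002] [-0.3 -0.3  0.3] w 0.24841159389386577
```

jog_arm(moves=[0,0,0.1,0,0,0,0.25,0,0,0,0,0,0,0.25,0,0,0.1,0,0,0,0.25,0,0,0,0,0,0,0.25,0,0,0,0,0,0,0.25,0,0,0,0,0,0,0.25,0,0,0,0,0,0,0.25,0,0,0,0,0,0,0.25])

```text
t: 16.88
eef_pos: [0.4894, 0.4594, 0.0014]
tool_rot: [0.0, -0.083, 0.997, 0.0]
contact_force: [-0.2, 0.9, 0.8]
gripper_width: 0.249
grasp_force: 0.0
```

jog_arm(moves=[0,0,0,0,0,0,0,0,0,0,0,0,0,0,0,0,0,0,0,0,0,0,0,0,0,0,0,0,0,0,0,0,0,0,0,0,0,0,0,0,0,0,0,0,0,0,0,0,0,0,0,0,0,0,0,0], grip_force=40)

```text
t: 17.55
eef_pos: [0.4895, 0.4595, 0.0015]
tool_rot: [0.0, -0.083, 0.997, 0.0]
contact_force: [-0.9, -0.5, 4.8]
gripper_width: 0.156
grasp_force: 39.4
```

Gripped at 13.3 mm width. Next: lift, turn and carry it to the middle lane.

jog_arm(moves=[0,0,-0.3,0,0,0,0,0,0,-0.7,0,0,0.6,0,0,0,-0.8,0,0,0.8,0,0,0,-0.8,0,0,0.8,0,0,0,-0.8,0,0,0.8,0,0,0,-0.6,0,0,0.6,0,0,0,-0.5,0,0,0.2,0,0,0,0,0,0,0,0])

```text
t: 18.22
eef_pos: [0.4902, 0.4601, 0.0935]
tool_rot: [0.001, 0.05, 0.999, 0.001]
contact_force: [0.7, 0.1, -1.0]
gripper_width: 0.151
grasp_force: 39.1
```

jog_arm(moves=[0,-0.6,0,0,0,0,0,0.1,-0.8,0,0,0,0,0,0.1,-0.8,0,0,0,0,0,0.1,-0.8,0,0,0,0,0,0.1,-0.8,0,0,0,0,0,0.1,-0.8,0,0,0,0,0,0.1,-0.8,0,0,0,0,0,0.1,-0.8,0,0,0,0,0])

```text
t: 18.88
eef_pos: [0.4619, 0.3348, 0.0901]
tool_rot: [-0.001, 0.05, 0.999, -0.001]
contact_force: [0.2, -0.2, 0.2]
gripper_width: 0.153
grasp_force: 39.1
```

jog_arm(moves=[0,-0.8,0,0,0,0,0,0,-0.8,0,0,0,0,0,0,-0.8,0,0,0,0,0,0,-0.8,0,0,0,0,0,0,-0.8,0,0,0,0,0,0,-0.8,0,0,0,0,0,0,-0.8,0,0,0,0,0,0,-0.8,0,0,0,0,0])

```text
t: 19.55
eef_pos: [0.4501, 0.2084, 0.0913]
tool_rot: [0.0, 0.05, 0.999, 0.0]
contact_force: [-0.3, 0.1, 0.5]
gripper_width: 0.156
grasp_force: 39.1
```

jog_arm(moves=[0,-0.8,0,0,0,0,0,0,-0.8,0,0,0,0,0,0,-0.8,0,0,0,0,0,0,-0.8,0,0,0,0,0,0,-0.7,0,0,0,0,0,0,-0.4,0.4,0,0,0,0,0,0,0.6,0,0,0,0,0,0,0.3,0,0,0,0])

```text
t: 20.22
eef_pos: [0.4412, 0.1235, 0.0642]
tool_rot: [-0.0, 0.05, 0.999, -0.0]
contact_force: [0.3, -0.9, -0.5]
gripper_width: 0.151
grasp_force: 39.1
```

```bash
python3 - <<'E'
from h import *
avg(4);plan(.4414,.1181,.0235,84.3)
c=cam("wrist"); cv2.imwrite("pics/w8.png",c["color"])
E
```

```text
avg [0.4412 0.1243 0.0644] [0.0004 0.0003 0.0006] [-0.   0.2 -0.9] w 0.15289264853151985
t 20.42 pos [0.4417 0.1247 0.0651] tooly 84.31 tilt [-0.0004 -0.0001] units xyz [-0.02 -0.33  2.08] rz 0.0 w 0.153 F [ 0.2  0.3 -0.4] q [-0.6   0.39  0.23  2.21 -0.16  0.56  1.22]
```

View pics/w8.png

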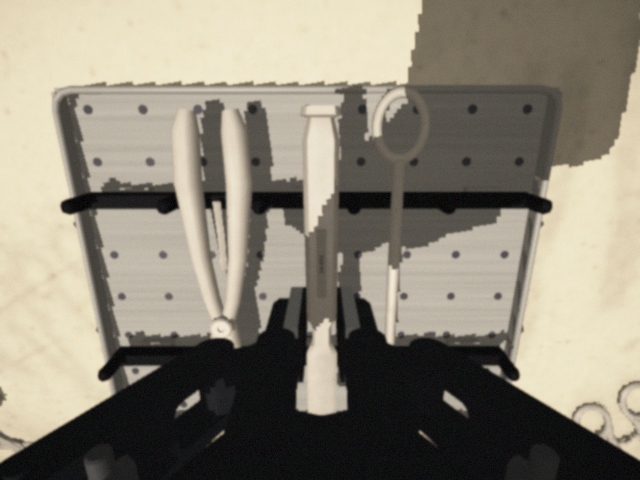

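The osteotome is held straight at column 321 and the lane centre is at column 308. That agrees with the computed −0.33 correction. Lowering now.

jog_arm(moves=[0,-0.33,0,0,0,0,0,0,0,0.5,0,0,0,0,0,0,0.5,0,0,0,0,0,0,0.5,0,0,0,0,0,0,0.3,0,0,0,0,0,0,0.2,0,0,0,0,0,0,0,0,0,0,0,0,0,0,0,0,0,0])

```text
t: 21.13
eef_pos: [0.4409, 0.1178, 0.0249]
tool_rot: [-0.0, 0.05, 0.999, -0.0]
contact_force: [-1.2, -0.0, -1.0]
gripper_width: 0.154
grasp_force: 39.1
```

jog_arm(moves=[0,0,0.05,0,0,0,0,0,0,0,0,0,0,0,0,0,0.05,0,0,0,0,0,0,0,0,0,0,0,0,0,0,0,0,0,0,0,0,0,0,0,0,0,0,0,0,0,0,0,0,0,0,0,0,0,0,0])

```text
t: 21.8
eef_pos: [0.4411, 0.1179, 0.0233]
tool_rot: [0.0, 0.05, 0.999, 0.0]
contact_force: [0.2, -0.0, -0.3]
gripper_width: 0.152
grasp_force: 39.1
```

jog_arm(moves=[0,0,0.05,0,0,0,0,0,0,0,0,0,0,0,0,0,0.05,0,0,0,0,0,0,0,0,0,0,0,0,0,0.05,0,0,0,0,0,0,0,0,0,0,0,0,0,0,0,0,0,0,0,0,0,0,0,0,0])

```text
t: 22.47
eef_pos: [0.4412, 0.1179, 0.0212]
tool_rot: [-0.0, 0.05, 0.999, 0.0]
contact_force: [-4.5, -0.6, 17.4]
gripper_width: 0.149
grasp_force: 41.0
```

jog_arm(moves=[0,0,-0.05,0,0,0,0,0,0,0,0,0,0,0.2,0,0,0,0,0,0,0.3,0,0,0,0,0,0,0.3,0,0,0,0,0,0,0.3,0,0,-0.5,0,0,0,0.3,0,0,-1,0,0,0,0.3,0,0,-1,0,0,0,0.3])

```text
t: 23.13
eef_pos: [0.4404, 0.1174, 0.0719]
tool_rot: [-0.001, 0.05, 0.999, -0.001]
contact_force: [0.2, 0.9, 0.3]
gripper_width: 0.295
grasp_force: 0.0
```

jog_arm(moves=[0,-0.2,-1,0,0,0,0.3,0,-1,-0.5,0,0,0,0.3,0,-1,0,0,0,0,0.3,0,-1,0,0,0,0,0.3,0,-1,0,0,0,0,0.3,0,-1,0,0,0,0,0.3,0,-1,0,0,0,0,0.3,0,-1,0,0,0,0,0.3])

```text
t: 23.8
eef_pos: [0.4265, -0.0264, 0.1019]
tool_rot: [0.0, 0.05, 0.999, 0.0]
contact_force: [-0.8, -0.3, -0.7]
gripper_width: 0.3
grasp_force: 0.0
```

```bash
python3 - <<'E'
from h import *
avg(3);plan(.4378,-.112,.06,91.3)
c=cam("wrist"); cv2.imwrite("pics/w9.png",c["color"])
E
```

```text
avg [ 0.4261 -0.0285  0.1019] [0.0003 0.0014 0.    ] [ 0.2 -0.6 -0.1] w 0.29886401193825374
t 23.95 pos [ 0.4265 -0.0267  0.1018] tooly 84.09 tilt [ 0.0003 -0.    ] units xyz [-1.   -4.18  2.09] rz -1.8 w 0.299 F [0.5 1.  0.3] q [-0.35  0.27  0.31  2.26 -0.14  0.63  1.53]
```

View pics/w9.png

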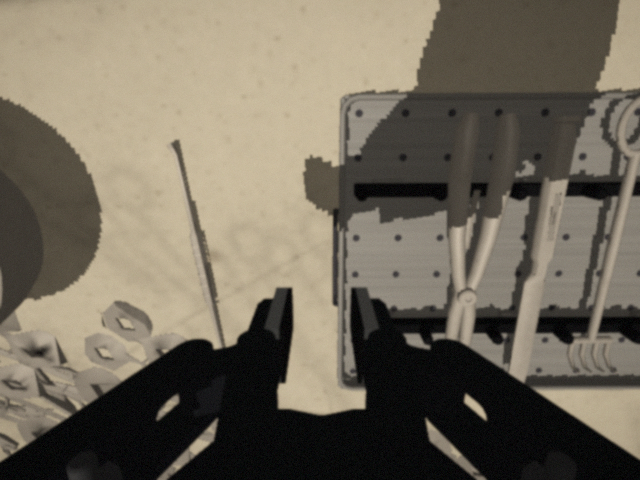

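The osteotome lies in the middle lane between the nipper and the rake. The curette's near end is at (175,142) and its shaft passes through (222,345). I'll locate the middle from these.

```bash
python3 - <<'E'
from h import *
c=cam("wrist"); w=ray(c,[[175,141],[222,345]],.004); d=w[1]-w[0]; d/=np.linalg.norm(d); print(w, np.degrees(np.arctan2(d[1],d[0])), w[0]+d*.0905)
avg(3); m=w[0]+d*.0905; plan(m[0],m[1],.06,90+np.degrees(np.arctan2(d[1],d[0])))
E
```

```text
[[ 0.34784162 -0.11242444  0.004     ]
 [ 0.50242112 -0.10976969  0.004     ]] 0.9839021837727341 [ 0.43832828 -0.11087042  0.004     ]
avg [ 0.4269 -0.0245  0.1015] [0.     0.0001 0.0001] [ 0.3 -0.1  0.3] w 0.29832651229169815
t 24.2 pos [ 0.4269 -0.0245  0.1014] tooly 84.37 tilt [0.0002 0.0003] units xyz [-0.99 -4.24  2.07] rz -1.65 w 0.298 F [ 0.4 -0.1  0.8] q [-0.36  0.27  0.31  2.26 -0.14  0.63  1.53]
```

jog_arm(moves=[-0.2,-0.85,0,0,0,0,0.3,-0.2,-0.85,0,0,0,0,0.3,-0.2,-0.85,0,0,0,0,0.3,-0.2,-0.85,0,0,0,0,0.3,-0.2,-0.9,0,0,0,0,0.3,0,0,0.7,0,0,-0.8,0.3,0,0,0.8,0,0,-0.9,0.3,0,0,0.6,0,0,0,0.3])

```text
t: 24.87
eef_pos: [0.4382, -0.1126, 0.0585]
tool_rot: [-0.0, -0.011, 1.0, 0.0]
contact_force: [-0.1, -0.2, -0.2]
gripper_width: 0.295
grasp_force: 0.0
```

```bash
python3 - <<'E'
from h import *
avg(4);plan(.438,-.1125,.0015,91.2)
c=cam("wrist"); g=cv2.cvtColor(c["color"],cv2.COLOR_BGR2GRAY).astype(int)
for r in (150,200,250,280): 
    b=g[r,240:400]; k=np.where(abs(b-np.median(b))>18)[0]+240; print(r,k.tolist()[:40])
print(proj(c,[[.438,-.1125,.004]]))
E
```

```text
avg [ 0.4373 -0.1123  0.0582] [0.0005 0.0002 0.0009] [ 0.1  0.2 -0.2] w 0.2973663812597761
t 25.07 pos [ 0.4381 -0.1126  0.0594] tooly 91.1 tilt [-0.0007  0.0001] units xyz [0.   0.   2.89] rz -0.02 w 0.297 F [0.6 0.2 0.6] q [-0.11  0.39  0.27  2.23 -0.2   0.54  1.9 ]
150 [314, 315, 318, 319, 320, 321, 378, 379, 380, 381, 382, 383, 384, 385, 386, 387, 388, 389, 390, 391, 392, 393, 394, 395, 396, 397, 398, 399]
200 [240, 241, 242, 243, 244, 245, 246, 247, 248, 249, 250, 251, 252, 253, 254, 255, 256, 257, 258, 259, 260, 261, 262, 263, 264, 265, 266, 267, 268, 269, 270, 271, 272, 273, 274, 275, 276, 277, 278, 279]
250 [309, 310, 311, 312, 313, 314, 315, 316, 317, 318, 319, 320, 321, 322, 323, 324, 325, 326, 327, 328, 329, 330, 331, 332, 333, 334, 335, 336, 337, 338, 339, 340, 341, 342, 343, 344, 345, 346, 373, 374]
280 [310, 311, 312, 313, 314, 320, 321, 322, 323, 324, 325]
[[318.79969252 263.25656689]]
```

The curette is at columns ~315–320, between the fingers. Descending and gripping.

jog_arm(moves=[0,0,0.6,0,0,0,0.3,0,0,0.8,0,0,0,0.3,0,0,0.7,0,0,0,0.3,0,0,0.4,0,0,0,0.3,0,0,0.2,0,0,0,0.3,0,0,0.15,0,0,0,0.3,0,0,0,0,0,0,0.3,0,0,0,0,0,0,0.3])

```text
t: 25.78
eef_pos: [0.4384, -0.1131, 0.0027]
tool_rot: [0.0, -0.009, 1.0, -0.0]
contact_force: [-0.6, 0.2, 0.1]
gripper_width: 0.3
grasp_force: 0.0
```

```bash
python3 - <<'E'
from h import *
avg(3)
E
```

```text
avg [ 0.4385 -0.1131  0.0028] [0. 0. 0.] [-1.1  0.2 -0.1] w 0.2986997643247557
```

jog_arm(moves=[0,0,0.1,0,0,0,0.3,0,0,0,0,0,0,0.3,0,0,0,0,0,0,0,0,0,0,0,0,0,0,0,0,0,0,0,0,0,0,0,0,0,0,0,0,0,0,0,0,0,0,0,0,0,0,0,0,0,0])

```text
t: 26.6
eef_pos: [0.4382, -0.1131, 0.0005]
tool_rot: [0.0, -0.009, 1.0, -0.0]
contact_force: [-0.2, -0.6, 6.2]
gripper_width: 0.074
grasp_force: 39.8
```

```bash
python3 - <<'E'
from h import *
avg(3)
E
```

```text
avg [ 0.4382 -0.1131  0.0005] [0. 0. 0.] [-1.2 -0.   5.5] w 0.06693279755790037
```

jog_arm(moves=[0,0,-0.2,0,0,0,0,0,0,-0.4,0,0,0,0,0,0,-0.5,0,0,0.4,0,0,0,-0.8,0,0,0.6,0,0,0,-0.8,0,0,0.6,0,0,0,-0.7,0,0,0.1,0,0,0,-0.4,0,0,0,0,0,0,0,0,0,0,0])

```text
t: 27.42
eef_pos: [0.4391, -0.113, 0.0779]
tool_rot: [0.002, 0.05, 0.999, 0.0]
contact_force: [0.2, 0.1, -0.7]
gripper_width: 0.069
grasp_force: 39.2
```

```bash
python3 - <<'E'
from h import *
avg(3);plan(.4405,.0217,.07,84.3)
c=cam("wrist"); g=cv2.cvtColor(c["color"],cv2.COLOR_BGR2GRAY).astype(int)
for r in (110,120,130,150,200,250): 
    b=g[r,270:370]; k=np.where(abs(b-np.median(b))>18)[0]+270; print(r,k.min() if len(k) else 0,k.max() if len(k) else 0,len(k))
cv2.imwrite("pics/w10.png",c["color"])
E
```

```text
avg [ 0.4381 -0.1128  0.0764] [0.0004 0.     0.0004] [ 0.1  0.3 -0.3] w 0.0718083147236396
t 27.57 pos [ 0.4377 -0.1128  0.0759] tooly 84.31 tilt [-0.0006  0.0002] units xyz [0.53 6.71 0.3 ] rz 0.0 w 0.072 F [ 0.5  0.6 -0.2] q [-0.16  0.36  0.33  2.22 -0.21  0.59  1.79]
110 318 364 18
120 318 361 15
130 318 361 16
150 318 369 22
200 270 326 36
250 313 360 32
```

Held firmly and straight, with its edge at column 318 along the length. Carrying it to the right outer lane.

jog_arm(moves=[0,0.6,0,0,0,0,0,0,0.9,0,0,0,0,0,0,1,0,0,0,0,0,0.1,1,0,0,0,0,0,0.2,1,0,0,0,0,0,0.2,1,0,0,0,0,0,0,0.8,0,0,0,0,0,0,0.4,0,0,0,0,0])

```text
t: 28.28
eef_pos: [0.4409, 0.0233, 0.0755]
tool_rot: [-0.001, 0.049, 0.999, 0.0]
contact_force: [0.7, 0.1, 0.1]
gripper_width: 0.068
grasp_force: 39.2
```

```bash
python3 - <<'E'
from h import *
avg(4);plan(.4405,.0217,.0235,84.3)
c=cam("wrist"); g=cv2.cvtColor(c["color"],cv2.COLOR_BGR2GRAY); cv2.imwrite("pics/w11.png",c["color"])
# predicted pixels of right end tooth of near bar & next tooth, then dark runs along the near bar
T=np.array([.450,.1172]); ex=np.array([.99506,-.0993]); ey=np.array([.0993,.99506])
w=lambda x,y,z:np.r_[T+ex*(x+.05)+ey*y,z]
for x in(-.1,0.):
    p=proj(c,[w(x,y,.028) for y in(-.120,-.072,-.024)]); print(p.round(0))
    for y in (int(p[0,1])-4,int(p[0,1]),int(p[0,1])+4):
        k=np.where(g[y]<50)[0]; s=np.split(k,np.where(np.diff(k)>2)[0]+1); print(y,[(int(a[0]),int(a[-1])) for a in s if len(a)>5])
E
```

```text
avg [0.4413 0.022  0.0758] [0.0001 0.0013 0.0001] [-0.1  0.4 -0.4] w 0.06805700351847697
t 28.48 pos [0.4412 0.0204 0.076 ] tooly 84.24 tilt [-0.0007 -0.0006] units xyz [0.04 0.06 2.62] rz -0.01 w 0.068 F [ 0.6  0.9 -0.5] q [-0.45  0.35  0.31  2.24 -0.19  0.58  1.48]
[[276. 180.]
 [365. 179.]
 [455. 179.]]
175 [(275, 316), (328, 376), (401, 422), (449, 484), (513, 576), (590, 639)]
179 [(271, 316), (328, 377), (401, 422), (448, 484), (513, 575), (589, 639)]
183 [(270, 316), (328, 377), (401, 406), (414, 422), (447, 483), (512, 574), (589, 639)]
[[282. 343.]
 [360. 343.]
 [437. 343.]]
338 [(269, 313), (329, 382), (413, 461), (487, 543), (557, 639)]
342 [(214, 242), (268, 313), (329, 377), (399, 443), (506, 521), (581, 601)]
346 [(208, 243), (261, 313), (329, 383), (398, 444), (510, 524), (585, 603)]
```

Bar end predicted at ~270 px and seen at 271. The curette (322) is on the lane centre (320). Lowering.

jog_arm(moves=[0,0,0.5,0,0,0,0,0,0,0.8,0,0,0,0,0,0,0.7,0,0,0,0,0,0,0.3,0,0,0,0,0,0,0.2,0,0,0,0,0,0,0.1,0,0,0,0,0,0,0,0,0,0,0,0,0,0,0,0,0,0])

```text
t: 29.2
eef_pos: [0.4417, 0.0212, 0.0246]
tool_rot: [0.0, 0.05, 0.999, 0.0]
contact_force: [-0.3, -0.2, -0.7]
gripper_width: 0.071
grasp_force: 39.2
```

jog_arm(moves=[0,0,0,0,0,0,0,0,0,0.05,0,0,0,0,0,0,0,0,0,0,0,0,0,0.05,0,0,0,0,0,0,0,0,0,0,0,0,0,0,0,0,0,0,0,0,0,0,0,0,0,0,0,0,0,0,0,0])

```text
t: 29.87
eef_pos: [0.4414, 0.0213, 0.0223]
tool_rot: [-0.0, 0.05, 0.999, 0.0]
contact_force: [-0.8, 0.5, 0.1]
gripper_width: 0.073
grasp_force: 39.2
```

jog_arm(moves=[0,0,0.05,0,0,0,0,0,0,0,0,0,0,0,0,0,0.05,0,0,0,0,0,0,0,0,0,0,0,0,0,0,0,0,0,0,0,0,0,0,0,0,0,0,0,0,0,0,0,0,0,0,0,0,0,0,0])

```text
t: 30.53
eef_pos: [0.4415, 0.0213, 0.0203]
tool_rot: [0.0, 0.05, 0.999, 0.0]
contact_force: [0.1, 0.8, -0.3]
gripper_width: 0.066
grasp_force: 39.2
```

jog_arm(moves=[0,0,0.04,0,0,0,0,0,0,0,0,0,0,0,0,0,0.04,0,0,0,0,0,0,0,0,0,0,0,0,0,0,0,0,0,0,0,0,0,0,0,0,0,0,0,0,0,0,0,0,0,0,0,0,0,0,0])

```text
t: 31.2
eef_pos: [0.4416, 0.0213, 0.0197]
tool_rot: [0.0, 0.05, 0.999, 0.0]
contact_force: [-4.5, -0.3, 19.7]
gripper_width: 0.071
grasp_force: 41.0
```

jog_arm(moves=[0,0,-0.05,0,0,0,0,0,0,0,0,0,0,0.1,0,0,0,0,0,0,0.25,0,0,0,0,0,0,0.25,0,0,0,0,0,0,0.25,0,0,-0.5,0,0,0,0.25,0,0,-1,0,0,0,0.25,0,0,-1,0,0,0,0.25])

```text
t: 31.87
eef_pos: [0.4407, 0.021, 0.0702]
tool_rot: [-0.001, 0.05, 0.999, -0.0]
contact_force: [-0.4, -0.3, 0.4]
gripper_width: 0.249
grasp_force: 0.0
```

jog_arm(moves=[0,0.2,-1,0,0,0,0.55,0,1,-0.5,0,0,0,0.55,0,1,0,0,0,0,0.55,0,1,0,0,0,0,0.55,0,1,0,0,0,0,0.55,0,1,0,0,0,0,0.55,0,1,0,0,0,0,0.55,0,1,0,0,0,0,0.55])

```text
t: 32.53
eef_pos: [0.4558, 0.1655, 0.1003]
tool_rot: [0.0, 0.05, 0.999, 0.0]
contact_force: [1.1, 0.1, -0.1]
gripper_width: 0.548
grasp_force: 0.0
```

jog_arm(moves=[0,1,0,0,0,0,0.55,0,1,0,0,0,0,0.55,0,1,0,0,0,0,0.55,0,1,0,0,0,0,0.55,0,1,0,0,0,0,0.55,0,1,0,0,0,0,0.55,0,1,0,0,0,0,0.55,0.5,1,0,0,0,0,0.55])

```text
t: 33.2
eef_pos: [0.4635, 0.3253, 0.1006]
tool_rot: [0.001, 0.051, 0.999, 0.0]
contact_force: [-0.0, 0.7, 0.8]
gripper_width: 0.551
grasp_force: 0.0
```

jog_arm(moves=[0,1,0,0,0,0,0.55,0,0.9,0,0,0,0,0.55,0,0,0.5,0,0,-0.7,0.55,0,0,0.5,0,0,-0.6,0.55,0,0,0.2,0,0,0,0.55,0,0,0,0,0,0,0.55,0,0,0,0,0,0,0.55,0,0,0,0,0,0,0.55])

```text
t: 33.87
eef_pos: [0.466, 0.3625, 0.0764]
tool_rot: [0.0, 0.005, 1.0, 0.0]
contact_force: [-0.9, -0.1, -0.3]
gripper_width: 0.556
grasp_force: 0.0
```

```bash
python3 - <<'E'
from h import *
avg(3);plan(.4658,.3637,.004,89.5)
c=cam("wrist"); im=c["color"].astype(int); cv2.imwrite("pics/w12.png",c["color"])
# grayness (less yellow than bench) around predicted
print(proj(c,[[.4658,.3637,.0135],[.394,.3642,.0135],[.578,.363,.0135]]))
s=im[...,2]-im[...,0]; print("bench",np.median(s[100:280,250:400]))
for r in range(40,300,30):
    k=np.where(s[r,230:420]<np.median(s[r,230:420])-8)[0]+230; ss=np.split(k,np.where(np.diff(k)>3)[0]+1); print(r,[(int(a[0]),int(a[-1])) for a in ss if len(a)>4])
E
```

```text
avg [0.466  0.3626 0.0764] [0.0001 0.     0.0001] [ 0.1 -0.5  0.1] w 0.5508391939948178
t 34.02 pos [0.4659 0.3627 0.0763] tooly 89.44 tilt [0.0006 0.0006] units xyz [0.01 0.05 3.61] rz -0.02 w 0.551 F [-0.4 -0.5  0.5] q [-0.95  0.54  0.23  1.9  -0.18  0.73  0.95]
[[320.36771133 258.92918126]
 [319.89798072 137.85371508]
 [321.05986328 407.79889991]]
bench 38.0
40 []
70 [(409, 419)]
100 [(411, 419)]
130 [(392, 419)]
160 [(340, 350), (367, 395), (399, 419)]
190 []
220 []
250 [(305, 348)]
280 [(319, 330)]
```

```bash
python3 - <<'E'
from h import *
c=cam("wrist"); im=c["color"]; g=cv2.GaussianBlur(cv2.cvtColor(im,cv2.COLOR_BGR2GRAY),(3,3),0).astype(int)
col=np.median(g[:,320:331],1); d=np.abs(col[3:]-col[:-3]); print("rows",[(int(i)+1,int(col[i]),int(col[i+3])) for i in np.where(d>15)[0]])
sx=np.abs(cv2.Sobel(g.astype(np.float32),cv2.CV_32F,1,0))
for r in (150,165,180,200,220,240,255,290):
    k=np.where(sx[r-1:r+2,270:380].mean(0)>50)[0]+270; print(r,k.tolist())
E
```

```text
rows [(138, 161, 128), (139, 159, 98), (140, 149, 78), (141, 128, 70), (142, 98, 69), (147, 66, 94), (148, 70, 100), (149, 82, 110), (150, 94, 127), (151, 100, 146), (152, 110, 157), (153, 127, 162), (154, 146, 164), (197, 160, 136), (198, 156, 122), (199, 147, 104), (200, 136, 83), (201, 122, 70), (202, 104, 66), (203, 83, 65), (248, 68, 100), (249, 72, 125), (250, 81, 135), (251, 100, 141), (252, 125, 145), (253, 135, 154), (254, 141, 159), (270, 158, 142), (271, 156, 134), (272, 150, 131), (381, 120, 137), (382, 123, 146), (383, 131, 147), (411, 169, 145), (412, 168, 110), (413, 163, 64), (414, 145, 27), (415, 110, 11), (416, 64, 8), (417, 27, 9)]
150 [301, 302, 303, 304, 305, 348, 349, 350, 351, 352, 369, 370, 371, 372]
165 [299, 300, 301, 317, 340, 341, 342, 343, 344, 348, 349, 350, 351, 352, 359, 360, 361, 362, 363, 364, 365]
180 [292, 293, 294, 295, 296, 300, 301, 302, 303, 304, 341, 342, 343]
200 [290, 291, 292, 293, 294, 295, 310, 311, 312, 313, 314, 324, 325, 326, 327, 328]
220 [291, 292, 293, 294, 295, 296, 297]
240 [304, 305, 306, 307, 308, 344, 345, 346, 347, 348]
255 [302, 303, 304, 305, 306, 317, 318, 319, 320, 321, 336, 337, 338, 339, 340, 343, 344, 345, 346, 347]
290 [317, 318, 324, 325, 326, 327, 329, 330, 331, 332, 374, 375, 376, 377, 378]
```

```bash
python3 - <<'E'
from h import *
c=cam("wrist"); w=ray(c,[[326.5,140],[326,195],[325,250],[324,271],[324,290]],.0135);print(w.round(4)); print(c["tvec"])
print(ray(c,[[304,240],[347,240]],.0135))
plan(.4658,w[2][1],.004,89.5)
E
```

```text
[[0.395  0.3678 0.0135]
 [0.4259 0.3674 0.0135]
 [0.4598 0.3666 0.0135]
 [0.4736 0.3659 0.0135]
 [0.4865 0.3658 0.0135]]
[-0.36867483 -0.43460484  0.09634439]
[[0.45328047 0.35388291 0.0135    ]
 [0.45353327 0.37997814 0.0135    ]]
t 34.17 pos [0.4657 0.3627 0.076 ] tooly 89.46 tilt [0.0003 0.0004] units xyz [-0.    0.19  3.6 ] rz -0.01 w 0.552 F [ 0.8  0.4 -0.3] q [-0.95  0.54  0.23  1.9  -0.18  0.73  0.95]
```

The trocar handle end is at row 140 and its axis at column ~325. The grip point is right in x and needs +3 mm in y.

jog_arm(moves=[0,0.15,0.3,0,0,0.15,0.55,0,0,0.8,0,0,0,0.55,0,0,0.8,0,0,0,0.55,0,0,0.7,0,0,0,0.55,0,0,0.5,0,0,0,0.55,0,0,0.3,0,0,0,0.55,0,0,0.2,0,0,0,0.55,0,0,0,0,0,0,0.55])

```text
t: 34.83
eef_pos: [0.4654, 0.3655, 0.0031]
tool_rot: [-0.0, 0.01, 1.0, -0.0]
contact_force: [-1.1, -0.3, 0.2]
gripper_width: 0.55
grasp_force: 0.0
```

jog_arm(moves=[0,0,0,0,0,0,0,0,0,0,0,0,0,0,0,0,0,0,0,0,0,0,0,0,0,0,0,0,0,0,0,0,0,0,0,0,0,0,0,0,0,0,0,0,0,0,0,0,0,0,0,0,0,0,0,0], grip_force=50)

```text
t: 35.5
eef_pos: [0.4662, 0.366, 0.0045]
tool_rot: [0.001, 0.01, 1.0, 0.001]
contact_force: [-0.7, -0.1, 5.2]
gripper_width: 0.269
grasp_force: 49.4
```

```bash
python3 - <<'E'
from h import *
avg(3);plan(.466,.366,.07,84.3)
E
```

```text
avg [0.4662 0.366  0.0045] [0. 0. 0.] [-0.4 -0.4  6.1] w 0.2635882854689906
t 35.65 pos [0.4662 0.366  0.0045] tooly 88.87 tilt [0.0011 0.001 ] units xyz [ 0.01  0.   -3.28] rz 1.14 w 0.264 F [-0.5 -1.2  5.7] q [-0.92  0.65  0.2   1.92 -0.22  0.6   0.97]
```

jog_arm(moves=[0,0,-0.3,0,0,0,0,0,0,-0.7,0,0,0.2,0,0,0,-0.8,0,0,0.5,0,0,0,-0.9,0,0,0.4,0,0,0,-0.8,0,0,0,0,0,0,-0.5,0,0,0,0,0,-0.3,0,0,0,0,0,0,-0.7,0,0,0,0,0])

```text
t: 36.32
eef_pos: [0.4634, 0.3472, 0.0838]
tool_rot: [0.0, 0.047, 0.999, 0.001]
contact_force: [-1.0, 0.7, -0.3]
gripper_width: 0.267
grasp_force: 49.3
```

jog_arm(moves=[0.1,-0.9,0,0,0,0,0,0.1,-0.9,0,0,0,0,0,0.1,-0.9,0,0,0,0,0,0.1,-0.9,0,0,0,0,0,0.1,-0.9,0,0,0,0,0,0.1,-0.9,0,0,0,0,0,0,-0.8,0,0,0,0,0,0,-0.4,0,0,0,0,0])

```text
t: 36.98
eef_pos: [0.4377, 0.2116, 0.0828]
tool_rot: [-0.001, 0.05, 0.999, -0.001]
contact_force: [-0.7, 0.3, -2.5]
gripper_width: 0.273
grasp_force: 49.3
```

```bash
python3 - <<'E'
from h import *
avg(5);plan(.4388,.2148,.03,84.3)
c=cam("wrist"); g=cv2.cvtColor(c["color"],cv2.COLOR_BGR2GRAY); cv2.imwrite("pics/w13.png",c["color"])
T=np.array([.450,.1172]); ex=np.array([.99506,-.0993]); ey=np.array([.0993,.99506])
w=lambda x,y,z:np.r_[T+ex*(x+.05)+ey*y,z]
for x in(-.1,0.):
    p=proj(c,[w(x,y,.028) for y in(.120,.072,.024)]); print(p.round(0))
    for y in (int(p[0,1])-4,int(p[0,1]),int(p[0,1])+4):
        k=np.where(g[y]<50)[0]; s=np.split(k,np.where(np.diff(k)>2)[0]+1); print(y,[(int(a[0]),int(a[-1])) for a in s if len(a)>5])
sx=np.abs(cv2.Sobel(g.astype(np.float32),cv2.CV_32F,1,0))
for r in (130,150,170,200,230):
    k=np.where(sx[r-1:r+2,270:380].mean(0)>60)[0]+270; print(r,k.tolist())
E
```

```text
avg [0.4389 0.2143 0.0834] [0.0005 0.002  0.0003] [ 0.2  0.1 -1. ] w 0.27228292295018813
t 37.23 pos [0.4393 0.2165 0.0837] tooly 84.53 tilt [0.0004 0.0006] units xyz [ 0.02 -0.09  2.68] rz 0.06 w 0.272 F [ 0.2  0.4 -1.8] q [-0.81  0.39  0.28  2.13 -0.18  0.64  1.06]
[[358. 215.]
 [274. 215.]
 [190. 215.]]
211 [(0, 29), (60, 73), (102, 138), (167, 227), (241, 287), (353, 362)]
215 [(0, 30), (61, 66), (98, 139), (167, 227), (241, 288), (353, 364)]
219 [(10, 32), (98, 135), (168, 227), (242, 288), (352, 365)]
[[352. 364.]
 [279. 364.]
 [206. 364.]]
360 [(0, 25), (35, 79), (112, 313), (330, 482)]
364 [(55, 70), (128, 141), (153, 290), (349, 489)]
368 [(52, 68), (127, 138), (146, 289), (349, 495)]
130 [270, 271, 302, 303, 304, 305, 309, 310, 311, 312, 336, 337, 338, 339, 352, 353, 354, 359, 360, 361]
150 [270, 337, 338, 339, 340]
170 [286, 351, 352, 379]
200 [285, 286, 287, 288, 289, 326, 327, 328, 329, 377]
230 [294, 308, 309, 310, 311]
```

The bar end is predicted at 364 and seen at 364–365, and the trocar is near the lane centre. I'll nudge −2 mm in y, lower, dip the point about 5° and settle it.

jog_arm(moves=[0,-0.08,0.3,0,0,0,0,0,0,0.6,0,0,0,0,0,0,0.7,0,0,0,0,0,0,0.6,0,0,0,0,0,0,0.3,0,0.4,0,0,0,0,0,0,0.5,0,0,0,0,0,0,0.4,0,0,0,0,0,0,0,0,0])

```text
t: 37.95
eef_pos: [0.44, 0.2142, 0.0331]
tool_rot: [-0.045, 0.048, 0.998, 0.002]
contact_force: [0.0, 0.0, -1.4]
gripper_width: 0.265
grasp_force: 49.3
```

```bash
python3 - <<'E'
from h import *
avg(4);plan(.4388,.2148,.024,84.3)
E
```

```text
avg [0.4389 0.2141 0.0333] [0.0004 0.     0.0001] [-0.4 -0.3 -0.8] w 0.26617705133301045
t 38.15 pos [0.4385 0.2141 0.0335] tooly 84.52 tilt [-0.09    0.0085] units xyz [-0.05  0.04  0.47] rz 0.05 w 0.266 F [ 0.2  0.4 -0.3] q [-0.71  0.51  0.2   2.1  -0.26  0.63  1.16]
```

jog_arm(moves=[0,0,0.2,0,0,0,0,0,0,0.1,0,0,0,0,0,0,0.05,0,0,0,0,0,0,0.05,0,0,0,0,0,0,0,0,0,0,0,0,0,0,0,0,0,0,0,0,0,0,0,0,0,0,0,0,0,0,0,0])

```text
t: 38.82
eef_pos: [0.4382, 0.214, 0.0258]
tool_rot: [-0.045, 0.048, 0.998, 0.002]
contact_force: [-1.0, 0.4, 0.9]
gripper_width: 0.27
grasp_force: 49.5
```

jog_arm(moves=[0,0,0.05,0,0,0,0,0,0,0,0,0,0,0,0,0,0,0,0,0,0,0,0,0,0,0,0,0,0,0,0,0,0,0,0,0,0,0,0,0,0,0,0,0,0,0,0,0,0,0,0,0,0,0,0,0])

```text
t: 39.48
eef_pos: [0.4382, 0.214, 0.0248]
tool_rot: [-0.045, 0.048, 0.998, 0.002]
contact_force: [-0.4, 1.0, 1.8]
gripper_width: 0.271
grasp_force: 49.6
```

jog_arm(moves=[0,0,0.05,0,0,0,0,0,0,0,0,0,0,0,0,0,0.05,0,0,0,0,0,0,0,0,0,0,0,0,0,0,0,0,0,0,0,0,0,0,0,0,0,0,0,0,0,0,0,0,0,0,0,0,0,0,0])

```text
t: 40.15
eef_pos: [0.438, 0.214, 0.0232]
tool_rot: [-0.045, 0.048, 0.998, 0.002]
contact_force: [-2.8, -0.7, 9.0]
gripper_width: 0.267
grasp_force: 50.3
```

jog_arm(moves=[0,0,0,0,0,0,0.28,0,0,0,0,0,0,0.31,0,0,0,0,0,0,0.35,0,0,0,0,0,0,0.4,0,0,0,0,0,0,0.45,0,0,0,0,0,0,0.45,0,0,-0.3,0,0,0,0.45,0,0,-1,0,0,0,0.45])

```text
t: 40.82
eef_pos: [0.4383, 0.2129, 0.0472]
tool_rot: [-0.047, 0.048, 0.998, 0.001]
contact_force: [0.7, 0.0, 0.5]
gripper_width: 0.451
grasp_force: 0.0
```

jog_arm(moves=[0,0,-1,0,0,0,0.45,0,0,-1,0,0,0,0.45,0,0,-1,0,0,0,0.45,0,0,-1,0,0,0,0.45,0,1,-0.5,0,0,0,0.45,0,1,0,0,0,0,0.45,0,1,0,0,0,0,0.45,0,1,0,0,0,0,0.45])

```text
t: 41.48
eef_pos: [0.4563, 0.2935, 0.1392]
tool_rot: [-0.045, 0.048, 0.998, 0.003]
contact_force: [0.1, -0.9, 1.2]
gripper_width: 0.45
grasp_force: 0.0
```

jog_arm(moves=[0,1,0,0,0,0,0.45,0,1,0,0,0,0,0.45,0,1,0,0,0,0,0.45,0,1,0,0,0,0,0.45,0,1,0,0,0,0,0.45,0,1,0,0,0,0,0.45,0,1,0,0,0,0,0.45,0,1,0,0,0,0,0.45])

```text
t: 42.15
eef_pos: [0.4714, 0.4527, 0.1386]
tool_rot: [-0.045, 0.048, 0.998, 0.002]
contact_force: [0.1, 0.4, -0.3]
gripper_width: 0.448
grasp_force: 0.0
```

```bash
python3 - <<'E'
from h import *
read_camera("top");c=cam("top"); im=c["color"]
b=cv2.resize(im[190:330,230:430],None,fx=4,fy=4,interpolation=cv2.INTER_CUBIC)
b[:260,600:]=cv2.resize(im[245:331,448:524],(200,260)); cv2.imwrite("pics/fin.png",b)
E
```

```text
(no output)
```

View pics/fin.png

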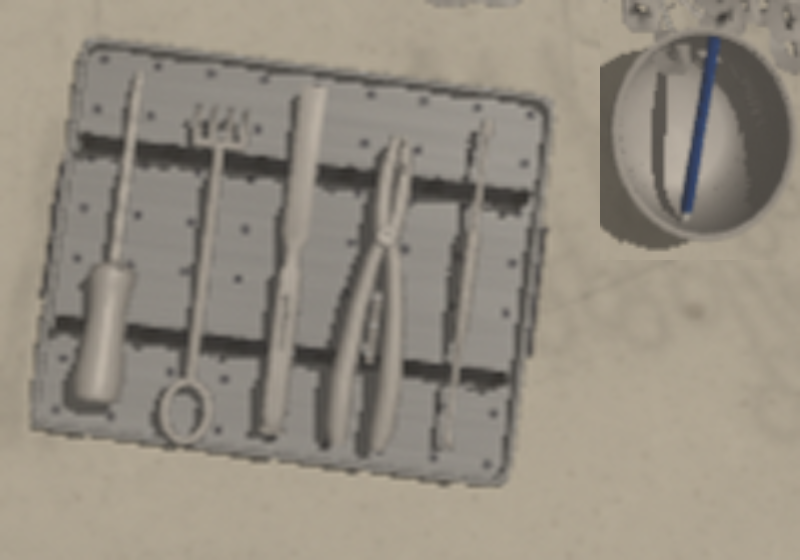

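The final view shows every item in its lane. The trocar runs (138,72)–(97,400), point away. The osteotome runs (316,86)–(270,432), blade away, and the curette (486,120)–(446,450). All three are centred between the bars, the rake and nipper are unmoved, and the marker is in the bowl.

```bash
python3 -c "
from station import *
print(hand_in())"
```

```text
the job is handed in; nothing more can be done
None
```

The job is handed in at about 42 s: the marker is in the bowl, and the osteotome, curette and trocar lie in their lanes with the nipper and rake undisturbed in the final top view; no verdict came back.

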